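# Slacken a left-hand centrifuge rotor nut and shut the lid

## Task

Leave the centrifuge as it should stand overnight, so that its rotor cannot seize: unscrew the rotor nut as far as it goes, until you feel it come up against its end stop after roughly half a turn (its thread is left-handed, so clockwise loosens; do not jam it down tight), then press the locked lid stay down at its knuckle to break it, and lower the lid gently until it is fully shut, without letting it drop. Leave the glassware and other things around it where they stand.

Things in the scene. Friction and masses are not known exactly. Their poses are not given: they have to be found in the camera images.
- centrifuge: White centrifuge fixed to the bench. Origin: bench level, on the rotor's axis; z up. Housing 220 mm in x, -80 to +145 mm in y, 95 mm high. An open well (x +-78, y -75 to +78 mm) holds the 140 mm rotor disc, its top 48 mm above the bench. The lid is hinged on the +y side, axis parallel to x, and stands open at the start; the folding stay is on the +x side.
- nut_grip (a point): Middle of the blade of the steel rotor nut: one straight upright blade, 46 mm long (this point's x), 10 mm thick (its y), reaching 13 mm below and above this point; under it a round 28 mm hub. On the rotor axis, 73 mm above the bench, 1 mm higher per radian loosened. The blade's heading at the start is arbitrary.
- nut (a joint): Turn of the rotor nut on its LEFT-HAND thread, rad: 0 is done up tight (it is found between 0 and 0.5), growing as it is unscrewed, CLOCKWISE seen from above, to a hard end stop at 3.6, which can be felt. On the way it drags with a steady 0.2 N m and stays where it is left. The other way it jams dead at -0.2. The rotor is braked and does not turn along.
- stay (a joint): Bend of the folding lid stay at its knuckle, rad: 0 is locked (0.14 past straight, knuckle bulging up against its stop), growing as the knuckle folds downwards; about 2.2 with the lid shut. Locked, it holds the lid open. It breaks under about 3 to 5 N pressed down on the knuckle, then stays where it is left.
- stay_knuckle (a point): Middle of the stay's knuckle pin: steel, 20 mm diameter, 26 mm long, along the centrifuge's x, joining two flat 91 mm links outside the +x face. Locked it is at x 135, y 49, z 125 mm from the centrifuge's origin. Pressed, it swings down about the lower link's bracket (y -30, z 80 mm). 20 mm down bends the knuckle by about 0.45 rad. It hangs by the housing when the lid is shut.
- lid (a joint): Angle of the lid, rad: 0 is open, held by the stay (98 degrees from shut, leaning 8 degrees outwards), growing as it closes; 1.71 is shut, lying on the housing. The lid weighs about 0.45 kg; with the stay broken it stands by itself near upright, but below about 55 degrees from shut it falls if let go.
- lid_bar (a point): Middle of the lid's handle: round steel bar, 12 mm diameter, 100 mm long, parallel to the centrifuge's x, 235 mm from the hinge axis and 35 mm beyond the lid's free edge, with a clear gap for a finger. It can be held from above and turn between the fingers as the lid swings. Open, it is about 333 mm above the bench; shut, 104 mm, and 115 mm in -y of the centrifuge's origin.
- lid_hinge (a point): Middle of the lid's hinge axis, which is parallel to the centrifuge's x: 120 mm in +y of the centrifuge's origin and 100 mm above the bench.
- dishes: Bystander: stack of three 90 mm culture dishes, 38 mm high. Origin at the centre of its underside.
- flask: Bystander: conical flask, 68 mm wide, 93 mm high. Origin at the centre of its underside.
- beaker: Bystander: glass beaker, 76 mm wide, 85 mm high. Origin at the centre of its underside.
- tube_rack: Bystander: steel rack of capped tubes, 80 by 170 mm, 94 mm high. Origin at the centre of its underside.
- reagent_bottle: Bystander: bottle, 64 mm wide, 140 mm high. Origin at the centre of its underside.
- tip_box: Bystander: grey closed box, 120 by 85 mm, 55 mm high. Origin at the centre of its underside.
- stain_jar: Bystander: small jar, 56 mm wide, 70 mm high. Origin at the centre of its underside.

How it is judged:
By the outcome, as a careful person would: the job done as asked, in the order asked, and still so for the second after the job is handed in, with the robot touching nothing.
It also fails if it takes over 72 s, if anything falls off the work surface, if the arm or the gripper's body presses on something with over 40 N, if the wrist force passes 120 N, or if a joint passes its speed limit or range.

## Robot

A 7-joint arm with a two-finger parallel gripper is mounted at the origin on the work surface. World frame = base frame: x ahead of the robot, y to its left, z up, the work surface at z = 0. Lengths are in mm, angles in rad, forces in N, time in s.
With the tool pointing down it reaches from about 400 to 850 mm from the base axis. Payload 6.9 kg.
Tool frame: the origin (TCP) lies midway between the tips of the shut fingers; the grasp point (between the pads) lies 19 mm behind it; x points along the fingers, z is the direction in which the jaws open and shut, and the axes are right-handed (so a half turn about x gives the same grasp; the last joint's range is limited). The gripper opens to 85 mm and grips with 20 to 120 N. Pads are 22 mm wide; open, the fingers measure 114 mm over their backs; the gripper's body (76 mm by 85 mm) begins 54 mm behind the grasp point. The pads swing forward as they close: fully open they stand 13 mm farther back than shut.
Start: joints at [-1.058, 0.507, -0.238, 1.5, 0.126, 1.149, -0.155], TCP at [247.886, 573.728, 231.275] pointing down, gripper open.
Joint ranges: [-3.08, 3.08], [-0.24, 2.05], [-1.43, 1.35], [0, 2.5], [-1.52, 4.66], [0.17, 1.96], [-2.89, 2.89]. Speed limits (rad/s): [2.39, 2.39, 3.14, 3.14, 3.14, 3.14, 3.14].

## Interface

Orientations are given as a unit quaternion [x, y, z, w].
In Python, from cell import telemetry, imaging, workorder gives the robot as it stands.
- The arm moves only by the tool play_rows, never from a script. Its argument "series" is a list of rows, each a list of 7 numbers: the shift along the tool's x, y, z in units of 75 cm (1.0 is 75 cm), then the turn, a rotation vector about the tool's x, y, z in units of 90 degrees (1.0 is 90 degrees), then the opening, from 0 (shut) to 1 (fully open). In form: [[dx, dy, dz, rx, ry, rz, claw], ...]. A call has 1 to 12 rows; each row shifts and turns the commanded pose from where the row before left it, along the tool's axes as they then stand; what a row does not reach is not made up. A row lasts 1/12 s, in which the tool goes at most 41.7 mm and 7.16 degrees, less where a joint would pass 70% of its speed; a pose out of reach is approached as far as the arm can. A call with a number of a shift or a turn outside -1 to 1 is refused whole. A call with a gripper value outside its range is refused whole. The fingers move at their own pace and stop on an object; the grip force is fixed at half the most. Time passes only in rows, so rows that do not move let the fingers close. It gives the time, the measured TCP pose, the force and the opening at its end, in the units of the state.
- telemetry.state(): the state, without advancing time (a new reading comes with each control period).
- imaging.get_image(name): name is "scene" or "top" or "wrist"; returns the picture (384x512x3 uint8, blue, green, red); there is no depth.
- imaging.get_calibration(name): a dict with "K" (3x3 intrinsics, pixels), "world_to_cam" (4x4, takes a point from world to camera coordinates); the wrist camera has in their place "hand_eye" (4x4, takes a point from camera to tool coordinates, whose origin is the TCP and whose axes are the tool frame's). Camera axes: x right, y up, looking along -z (the intrinsics and any distortion apply to the point x, -y, -z); pixel columns grow to the right and rows downward; lengths in mm; the calibration is good to about 2 mm. A picture is of the moment at which its call begins: read the wrist's pose just before it. get_calibration takes no time and is no camera call.
- workorder.job_done(): hands the job in, once; it reports no verdict.
The state is a dict: "clock": time; "joint_positions": joint angles; "dq": joint speeds; "joint_efforts": joint torques, N m; "tcp_pos": TCP position; "eef_rot": TCP orientation; "ft_force": force on the tool from outside, world axes, zero at the start; "wrist_torque": the same for the moment, N m; "width": finger opening in mm.
Only numpy, scipy, OpenCV 4.12 (cv2) and the standard library are available. Lean on these libraries where they do the work, as an engineer would, in place of code of your own. Each camera call takes 0.05 s, during which the arm holds its last target. There are 200 camera calls.

## Working session

There is one attempt and no reset: what is moved stays moved. The work goes in short steps, Python scripts to look and compute and a tool call to move; the robot and the scene stay as the last step left them, time stands still between calls to the robot, and variables do not carry over. Pictures are saved under pics/ and viewed, about 8 in all and at most 12, crops included, and the job is handed in when it is done.

Besides the shell and the picture viewer there is one more tool, called after ">>>" as name(argument=value, ...) on one line, values as JSON. play_rows: Moves the arm, as the interface text tells. Shifts and turns lie within -1 to 1; 1 stands for 75 cm of shift or 90 degrees of turn. Its arguments: {"type":"object","properties":{"series":{"type":"array","items":{"type":"array","items":{"type":"number"}}}},"required":["series"]}

```bash
mkdir -p pics; ls; python3 - <<'E'
from cell import telemetry, imaging
import cv2,numpy as np
print(telemetry.state())
for n in("scene","top","wrist"):
    im=imaging.get_image(n); cv2.imwrite(f"pics/{n}0.png",im); c=imaging.get_calibration(n); print(n,{k:np.round(v,3).tolist() if not isinstance(v,str) else v for k,v in c.items()})
E
```

```text
pics
{'clock': 0.0, 'joint_positions': array([-1.05750447,  0.50829917, -0.23752597,  1.50114918,  0.12570138,
        1.14890658, -0.15477004]), 'dq': array([-4.65521865e-04, -6.07340870e-04,  1.34736585e-04,  8.01764873e-04,
        6.23375959e-05, -5.07343762e-04,  6.52742956e-04]), 'joint_efforts': array([ 1.37739594e-04, -6.20604873e+01, -2.18686245e+00, -2.49642134e+01,
        1.25027986e-02,  1.21662940e-02, -5.38037045e-05]), 'tcp_pos': array([247.73304702, 573.24671254, 230.44809665]), 'eef_rot': array([-0.38877067,  0.59139111,  0.38805806,  0.59035994]), 'ft_force': array([-0.28339322,  0.18509147, -0.14947807]), 'wrist_torque': array([-0.04666433,  0.01661078,  0.02564674]), 'width': 85.40896858281965}
scene {'K': [[404.783, 0.0, 253.362], [0.0, 404.783, 190.245], [0.0, 0.0, 1.0]], 'world_to_cam': [[0.667, 0.745, 0.002, -377.797], [-0.603, 0.538, 0.589, 206.051], [0.438, -0.394, 0.808, -1889.007], [0.0, 0.0, 0.0, 1.0]]}
top {'K': [[359.11, 0.0, 251.707], [0.0, 359.11, 200.435], [0.0, 0.0, 1.0]], 'world_to_cam': [[-0.019, -1.0, -0.0, 4.654], [0.986, -0.019, 0.167, -587.31], [-0.166, 0.003, 0.986, -1590.694], [0.0, 0.0, 0.0, 1.0]]}
wrist {'K': [[319.044, 0.0, 252.398], [0.0, 319.044, 189.068], [0.0, 0.0, 1.0]], 'hand_eye': [[-0.001, 0.31, -0.951, -142.431], [0.001, 0.951, 0.31, 79.78], [1.0, -0.0, -0.001, 0.644], [0.0, 0.0, 0.0, 1.0]]}
```

View pics/scene0.png

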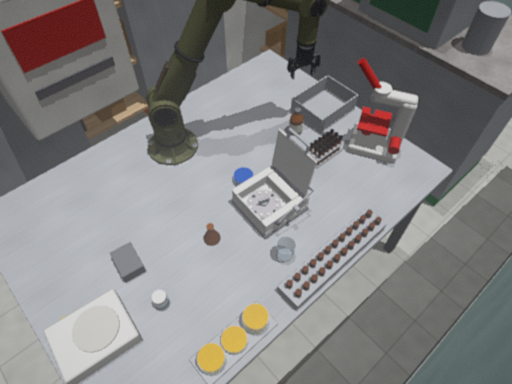

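View pics/top0.png

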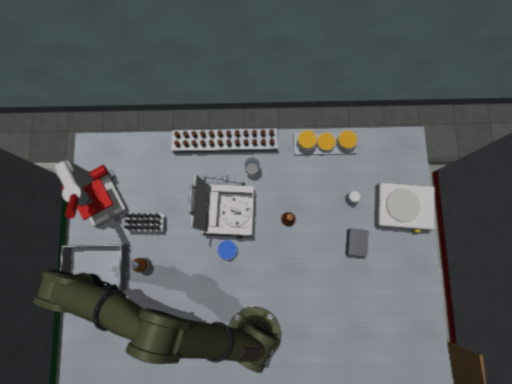

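The scene view shows the centrifuge near (268,200) with its lid open. In the top view it is near (237,211), with the lid to the left (world +y) and the stay on the far side (+x). I'll enlarge both.

```bash
python3 - <<'E'
import cv2,numpy as np
a=cv2.imread("pics/top0.png")[165:275,180:310]; b=cv2.imread("pics/scene0.png")[125:245,215:335]
a=cv2.resize(a,None,fx=5,fy=5,interpolation=cv2.INTER_CUBIC);b=cv2.resize(b,None,fx=5,fy=5,interpolation=cv2.INTER_CUBIC)
cv2.imwrite("pics/ta.png",a);cv2.imwrite("pics/sb.png",b)
E
```

```text
(no output)
```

View pics/ta.png

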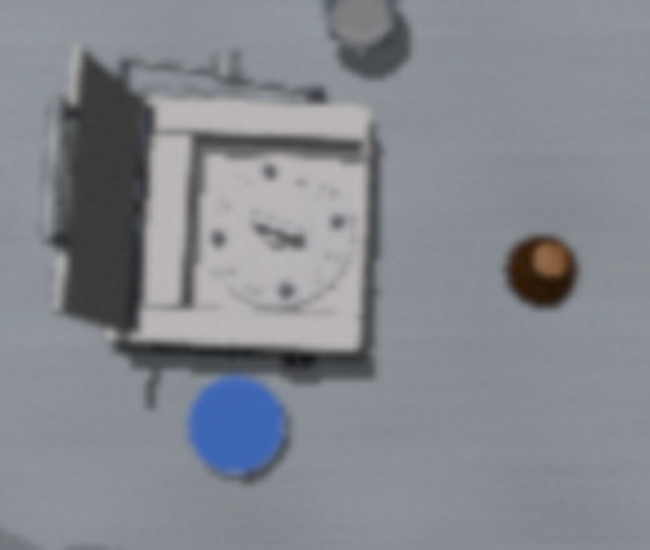

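The enlarged top view shows the housing's -y top corners at crop (371,107) and (362,352). The nut blade runs from about (255,228) to (302,242), and the knuckle is at about (230,68).

```bash
cat > h.py <<'E'
import numpy as np
from cell import telemetry, imaging
from scipy.spatial.transform import Rotation as R
def w2c(n,s=None):
    c=imaging.get_calibration(n); K=np.array(c["K"])
    if n!="wrist": return K,np.array(c["world_to_cam"])
    s=s or telemetry.state(); T=np.eye(4);T[:3,:3]=R.from_quat(s["eef_rot"]).as_matrix();T[:3,3]=s["tcp_pos"]
    return K,np.linalg.inv(T@np.array(c["hand_eye"]))
def ray(n,uv,z,s=None):
    K,M=w2c(n,s); d=np.linalg.inv(K)@[uv[0],uv[1],1]; d=d*[1,-1,-1]
    d=M[:3,:3].T@d; o=-M[:3,:3].T@M[:3,3]; return o+d*(z-o[2])/d[2]
def proj(n,p,s=None):
    K,M=w2c(n,s); q=M[:3,:3]@p+M[:3,3]; q=K@(q*[1,-1,-1]); return q[:2]/q[2]
def delta(p,Rt,s=None):
    "row shift/turn (units) from current pose to world pose"
    s=s or telemetry.state(); R0=R.from_quat(s["eef_rot"])
    return np.round(np.r_[R0.inv().apply(p-s["tcp_pos"])/750,(R0.inv()*Rt).as_rotvec()/(np.pi/2)],4)
E
python3 - <<'E'
from h import *
f=lambda x,y,z:np.round(ray("top",(180+x/5,165+y/5),z),1)
A=f(371,107,95);B=f(362,352,95);print(A,B,np.linalg.norm(A-B))
e=(A-B)/np.linalg.norm(A-B);yaw=np.arctan2(e[1],e[0]);ey=np.array([-e[1],e[0],0])
o=(A+B)/2+80*ey;o[2]=0;print("origin",o,"yaw",yaw)
a,b=f(255,228,86),f(302,242,86);print("nut",a,b,(a+b)/2,np.arctan2(*(b-a)[1::-1]),np.linalg.norm(a-b))
P=lambda x,y,z:o+e*x+ey*y+np.array([0,0,z])
for n,p in dict(nut=(0,0,86),kn=(135,49,125),br=(135,-30,80),bar=(0,120+235*np.sin(.14),333),dishes=None).items() if 0 else dict(nut=(0,0,86),kn=(135,49,125),br=(135,-30,80),bar=(0,153,333)).items():
    t=proj("top",P(*p));s=proj("scene",P(*p));print(n,P(*p),"topcrop",(t-[180,165])*5,"scenecrop",(s-[215,125])*5)
print("blue",f(237,428,38),"flask",f(550,258,93),"beaker",f(362,22,85))
for t in((143,223,94),(141,265,140)): print(ray("top",t[:2],t[2]))
s=telemetry.state();M=R.from_quat(s["eef_rot"]).as_matrix();print(M)
E
```

```text
[642.9 -19.   95. ] [424.7  -6.6  95. ] 218.55205329623422
origin [538.33896445  67.07113247   0.        ] yaw -0.056767540097472494
nut [537.1  86.2  86. ] [523.7  44.6  86. ] [530.4  65.4  86. ] -1.8824169816782546 43.7049196315472
nut [538.33896445  67.07113247  86.        ] topcrop [276.50630748 226.19616745] scenecrop [231.3195406  365.92834882]
kn [675.90161621 108.3326986  125.        ] topcrop [225.75287901  66.0470758 ] scenecrop [394.91325777 417.61400316]
br [671.41938882  29.45995529  80.        ] topcrop [316.66157344  80.54957671] scenecrop [312.80401955 504.16589952]
bar [547.01973396 219.82467331 333.        ] topcrop [ 58.79169351 172.92980964] scenecrop [400.75753917  62.80290151]
blue [362.8 106.8  38. ] flask [ 504.3 -174.    93. ] beaker [723.8 -12.6  85. ]
[488.49497223 472.87930182  94.        ]
[307.09466026 461.89811228 140.        ]
[[-5.42395605e-04 -9.17980915e-01  3.96624187e-01]
 [-1.21847935e-03  3.96624558e-01  9.17980106e-01]
 [-9.99999111e-01  1.46299931e-05 -1.33366821e-03]]
```

View pics/sb.png

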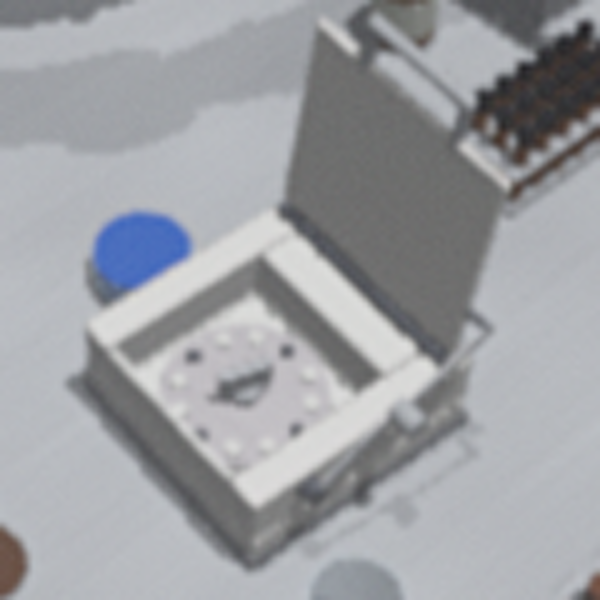

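Both views agree to about 1 cm. I'll rise, cross over the lid, and look with the wrist camera.

>>> play_rows(series=[[-0.05,0,0,0,0,0,1],[-0.05,0,0,0,0,0,1],[-0.05,0,0,0,0,0,1],[-0.05,0,0,0,0,0,1],[-0.05,0,0,0,0,0,1],[0,-0.039,-0.029,0,0,0,1],[0,-0.039,-0.029,0,0,0,1],[0,-0.039,-0.029,0,0,0,1],[0,-0.039,-0.029,0,0,0,1],[0,-0.039,-0.029,0,0,0,1],[0,-0.039,-0.029,0,0,0,1],[0,-0.039,-0.029,0,0,0,1]])

```text
clock: 1.15
tcp_pos: [375.9, 351.0, 418.7]
eef_rot: [-0.388, 0.591, 0.388, 0.591]
ft_force: [1.0, 0.1, -0.3]
width: 85.0
```

>>> play_rows(series=[[0,-0.039,-0.029,0,0,0,1],[0,-0.039,-0.029,0,0,0,1],[0,-0.039,-0.029,0,0,0,1],[0,-0.039,-0.029,0,0,0,1],[0,-0.039,-0.029,0,0,0,1],[0,-0.039,-0.029,0,0,0,1],[0,-0.039,-0.029,0,0,0,1],[0,-0.039,-0.029,0,0,0,1],[0,-0.039,-0.029,0,0,0,1],[0,0,0,0.075,0,0,0.6],[0,0,0,0.075,0,0,0.6],[0,0,0,0.075,0,0,0.6]])

```text
clock: 2.15
tcp_pos: [539.7, 67.7, 418.2]
eef_rot: [-0.276, 0.651, 0.276, 0.651]
ft_force: [0.2, 0.1, 0.4]
width: 52.1
```

>>> play_rows(series=[[0.05,0,0,0.075,0,0,0.6],[0.05,0,0,0.075,0,0,0.6],[0.05,0,0,0.075,0,0,0.6],[0.05,0,0,0.075,0,0,0.6],[0.04,0,0,0.075,0,0,0.6],[0.02,0,0,0.075,0,0,0.6],[0,0,0,0.075,0,0,0.6],[0,0,0,0.075,0,0,0.6],[0,0,0,0.075,0,0,0.6]])

```text
clock: 2.9
tcp_pos: [539.1, 68.6, 223.1]
eef_rot: [0.09, 0.702, -0.091, 0.701]
ft_force: [-0.0, -0.5, -0.0]
width: 51.2
```

```bash
python3 - <<'E'
from h import *
import cv2
s=telemetry.state();print({k:np.round(s[k],3) for k in s})
im=imaging.get_image("wrist");cv2.imwrite("pics/w1.png",im)
cv2.imwrite("pics/w1b.png",cv2.resize(im,(768,576)))
M=R.from_quat(s["eef_rot"]).as_matrix();print(M.round(3),np.arctan2(M[1,2],M[0,2]))
np.save("s1.npy",s,allow_pickle=True)
E
```

```text
{'clock': np.float64(2.9), 'joint_positions': array([-0.379,  0.398,  0.302,  1.733, -0.134,  1.032, -0.286]), 'dq': array([-0.241,  0.023,  0.358, -0.004, -0.163,  0.017, -1.233]), 'joint_efforts': array([ 1.5010e+00, -5.1091e+01,  2.8670e+00, -2.3140e+01,  2.8000e-01,
       -1.1000e-02,  2.0470e+00]), 'tcp_pos': array([539.082,  68.634, 223.064]), 'eef_rot': array([ 0.09 ,  0.702, -0.091,  0.701]), 'ft_force': array([-0.008, -0.52 , -0.037]), 'wrist_torque': array([-0.009, -0.065, -0.011]), 'width': np.float64(51.196)}
[[-0.002  0.254  0.967]
 [-0.     0.967 -0.254]
 [-1.    -0.001 -0.001]] -0.2565114854148357
```

View pics/w1b.png

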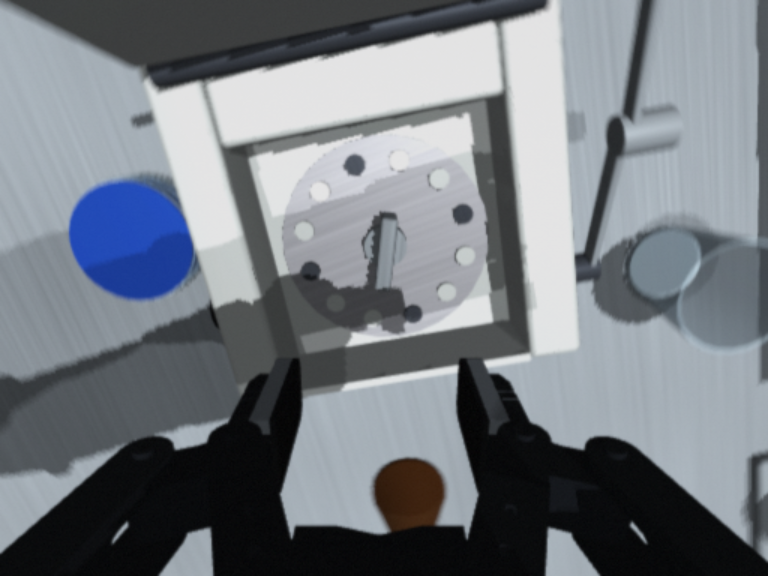

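The wrist view (1.5x scale) shows the blade's top face from about (390,214) to (380,289). The knuckle pin runs from (617,135) to (680,127), and the lower link's bracket end is at (588,266).

```bash
python3 - <<'E'
from h import *
s=np.load("s1.npy",allow_pickle=True).item()
f=lambda x,y,z:np.round(ray("wrist",(x/1.5,y/1.5),z,s),1)
a,b=f(390,214,86.3),f(380.5,289,86.3);print("blade",a,b,(a+b)/2,np.linalg.norm(a-b),np.arctan2(*(b-a)[1::-1])+np.pi/2)
print("disc",f(386,234,48))
A=f(578,348,95);print("cornerA",A, "kn",f(617,135,125),f(680,127,125),"br",f(588,268,80),"corner lid side",f(548,0,95),f(160,90,95))
s=telemetry.state();print(delta(np.array(s["tcp_pos"]),R.from_quat(s["eef_rot"])),s["eef_rot"],s["joint_positions"].round(3),s["tcp_pos"])
E
```

```text
blade [553.4  98.2  86.3] [536.3  54.7  86.3] [544.85  76.45  86.3 ] 46.74034659691775 -0.37454697209566334
disc [546.6  79.1  48. ]
cornerA [646.  -10.9  95. ] kn [668.9 114.2 125. ] [698.3 110.2 125. ] br [663.8  33.4  80. ] corner lid side [656.  183.5  95. ] [452.7 193.6  95. ]
[0. 0. 0. 0. 0. 0.] [ 0.09316511  0.70133004 -0.09333998  0.70053129] [-0.38   0.398  0.303  1.733 -0.135  1.032 -0.294] [539.20708696  68.78893403 223.23598981]
```

>>> play_rows(series=[[0,0.012,0.005,-0.0741,0,0,0.6],[0,0,0,-0.0741,0,0,0.6],[0,0,0,-0.0741,0,0,0.6],[0,0,0,-0.0741,0,0,0.6],[0,0,0,-0.0741,0,0,0.6],[0,0,0,-0.0741,0,0,0.6],[0,0,0,-0.0741,0,0,0.6],[0,0,0,-0.0741,0,0,0.6],[0,0,0,-0.0741,0,0,0.6],[0,0,0,-0.0741,0,0,0.6],[0,0,0,-0.0741,0,0,0.6],[0,0,0,-0.0741,0,0,0.6]])

```text
clock: 3.95
tcp_pos: [545.2, 76.4, 223.7]
eef_rot: [-0.386, 0.593, 0.386, 0.592]
ft_force: [0.4, 0.4, 0.1]
width: 51.1
```

>>> play_rows(series=[[0.01,0,0,-0.0741,0,0,0.6],[0.01,0,0,-0.0741,0,0,0.6],[0.01,0,0,-0.0741,0,0,0.6],[0.01,0,0,-0.0741,0,0,0.6],[0.01,0,0,-0.0741,0,0,0.6],[0.01,0,0,-0.0741,0,0,0.6],[0.01,0,0,-0.0741,0,0,0.6],[0.01,0,0,-0.0741,0,0,0.6],[0.01,0,0,-0.0741,0,0,0.6],[0.01,0,0,-0.0741,0,0,0.6],[0,0,0,-0.0741,0,0,0.6],[0,0,0,-0.0741,0,0,0.6]])

```text
clock: 4.95
tcp_pos: [545.0, 76.3, 148.2]
eef_rot: [-0.676, 0.206, 0.677, 0.205]
ft_force: [0.1, -0.2, 0.0]
width: 51.5
```

>>> play_rows(series=[[0,0,0,-0.0741,0,0,0.6],[0,0,0,-0.0741,0,0,0.6],[0,0,0,0,0,0,0.6],[0,0,0,0,0,0,0.6]])

```text
clock: 5.28
tcp_pos: [545.3, 76.2, 148.7]
eef_rot: [-0.695, 0.129, 0.695, 0.13]
ft_force: [0.4, -0.0, 0.7]
width: 51.0
```

```bash
python3 - <<'E'
from h import *
import cv2
s=telemetry.state();print({k:np.round(s[k],3) for k in("clock","joint_positions","tcp_pos","width")})
im=imaging.get_image("wrist");cv2.imwrite("pics/w2b.png",cv2.resize(im,(768,576)))
M=R.from_quat(s["eef_rot"]).as_matrix();print(M.round(3),np.arctan2(M[1,2],M[0,2]))
np.save("s2.npy",s,allow_pickle=True)
E
```

```text
{'clock': np.float64(5.283), 'joint_positions': array([ 0.13 ,  0.501, -0.471,  1.813,  0.283,  0.895,  2.303]), 'tcp_pos': array([545.338,  76.24 , 148.698]), 'width': np.float64(51.046)}
[[-0.    -0.36  -0.933]
 [ 0.    -0.933  0.36 ]
 [-1.    -0.     0.   ]] 2.773437783477024
```

View pics/w2b.png

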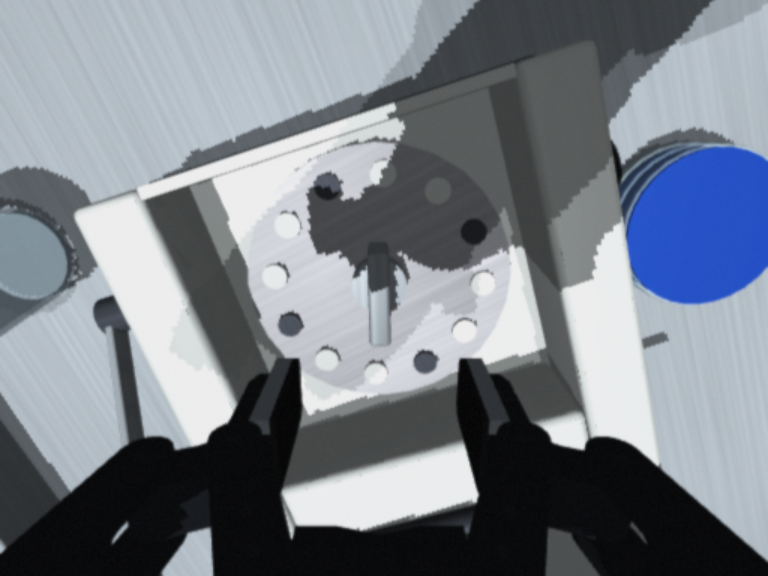

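The wrist view shows the blade upright between the jaws, its top running from (377,243) to (380,345). The housing's -y corners are at (78,213) and (592,42).

```bash
python3 - <<'E'
from h import *
s=np.load("s2.npy",allow_pickle=True).item()
f=lambda x,y,z:np.round(ray("wrist",(x/1.5,y/1.5),z,s),1)
a,b=f(377,243,86.3),f(380,345,86.3);c=(a+b)/2;print("blade",a,b,c,np.linalg.norm(a-b),np.arctan2(*(b-a)[1::-1])+np.pi/2)
A,B=f(78,213,95),f(592,42,95);print("disc",f(379,270,48),A,B,np.linalg.norm(A-B),np.arctan2(*(A-B)[1::-1]))
s=telemetry.state();c[2]=64;print(delta(c,R.from_quat(s["eef_rot"])))
E
```

```text
blade [534.7  47.5  86.3] [551.   93.8  86.3] [542.85  70.65  86.3 ] 49.08543572181058 2.8030910888068865
disc [542.3  70.   48. ] [644.1 -10.3  95. ] [432.2   3.2  95. ] 212.32960226967887 -0.0636233101332151
[0.113  0.0082 0.0004 0.     0.     0.    ]
```

>>> play_rows(series=[[0.035,0.005,0,-0.01,0,0,0.6],[0.035,0,0,0,0,0,0.6],[0.03,0,0,0,0,0,0.5],[0.0125,0,0,0,0,0,0.4],[0,0,0,0,0,0,0],[0,0,0,0,0,0,0],[0,0,0,0,0,0,0],[0,0,0,0,0,0,0]])

```text
clock: 6.0
tcp_pos: [544.2, 73.2, 65.1]
eef_rot: [0.697, -0.123, -0.696, -0.123]
ft_force: [0.8, 0.9, -7.0]
width: 8.6
```

```bash
python3 - <<'E'
from h import *
s=telemetry.state();print({k:np.round(s[k],3) for k in("clock","joint_positions","tcp_pos","width","ft_force","wrist_torque")})
M=R.from_quat(s["eef_rot"]).as_matrix();print(np.arctan2(M[1,2],M[0,2]))
E
```

```text
{'clock': np.float64(6.0), 'joint_positions': array([ 0.095,  0.605, -0.419,  1.906,  0.365,  0.705,  2.251]), 'tcp_pos': array([544.249,  73.221,  65.138]), 'width': np.float64(8.645), 'ft_force': array([ 0.809,  0.855, -7.005]), 'wrist_torque': array([0.142, 0.024, 0.142])}
2.7912588653689694
```

>>> play_rows(series=[[-0.00015,0,0,0.06,0,0,0],[-0.00015,0,0,0.06,0,0,0],[-0.00015,0,0,0.06,0,0,0],[-0.00015,0,0,0.06,0,0,0],[-0.00015,0,0,0.06,0,0,0],[-0.00015,0,0,0.06,0,0,0],[-0.00015,0,0,0.06,0,0,0],[-0.00015,0,0,0.06,0,0,0],[-0.00015,0,0,0.06,0,0,0],[-0.00015,0,0,0.06,0,0,0],[-0.00015,0,0,0.06,0,0,0],[-0.00015,0,0,0.06,0,0,0]])

```text
clock: 7.0
tcp_pos: [544.3, 73.3, 66.3]
eef_rot: [0.521, -0.478, -0.521, -0.479]
ft_force: [0.7, 0.4, -7.8]
width: 8.2
```

```bash
cat > st.py <<'E'
from h import *
s=telemetry.state();print({k:np.round(s[k],3) for k in("clock","joint_positions","tcp_pos","width","ft_force","wrist_torque")})
M=R.from_quat(s["eef_rot"]).as_matrix();print("zyaw",np.arctan2(M[1,2],M[0,2]))
E
python3 st.py
```

```text
{'clock': np.float64(7.0), 'joint_positions': array([-0.119,  0.577, -0.09 ,  1.908,  0.079,  0.659,  1.399]), 'tcp_pos': array([544.253,  73.251,  66.333]), 'width': np.float64(8.152), 'ft_force': array([ 0.697,  0.397, -7.833]), 'wrist_torque': array([-0.004, -0.194,  0.181])}
zyaw 1.6560724126208817
```

The torque about z is about 0.18 N m, which matches the nut's drag, so it is turning with the grip.

>>> play_rows(series=[[-0.00015,0,0,0.06,0,0,0],[-0.00015,0,0,0.06,0,0,0],[-0.00015,0,0,0.06,0,0,0],[-0.00015,0,0,0.06,0,0,0],[-0.00015,0,0,0.06,0,0,0],[-0.00015,0,0,0.06,0,0,0],[-0.00015,0,0,0.06,0,0,0],[-0.00015,0,0,0.06,0,0,0],[-0.00015,0,0,0.06,0,0,0],[-0.00015,0,0,0.06,0,0,0],[-0.00015,0,0,0.06,0,0,0],[-0.00015,0,0,0.06,0,0,0]])

```text
clock: 8.0
tcp_pos: [544.3, 73.2, 67.5]
eef_rot: [-0.183, 0.683, 0.184, 0.683]
ft_force: [0.8, -0.6, -8.3]
width: 8.5
```

>>> play_rows(series=[[-0.00015,0,0,0.06,0,0,0],[-0.00015,0,0,0.06,0,0,0],[-0.00015,0,0,0.06,0,0,0],[-0.00015,0,0,0.06,0,0,0],[-0.0001,0,0,0.04,0,0,0],[-0.0001,0,0,0.04,0,0,0],[-0.0001,0,0,0.04,0,0,0],[-0.0001,0,0,0.04,0,0,0]])

```text
clock: 8.67
tcp_pos: [544.3, 73.2, 68.1]
eef_rot: [0.036, 0.706, -0.036, 0.706]
ft_force: [0.4, -1.5, -8.9]
width: 8.3
```

```bash
python3 st.py
```

```text
{'clock': np.float64(8.667), 'joint_positions': array([-0.453,  0.615,  0.428,  1.91 , -0.384,  0.696,  0.103]), 'tcp_pos': array([544.291,  73.17 ,  68.127]), 'width': np.float64(8.302), 'ft_force': array([ 0.433, -1.458, -8.886]), 'wrist_torque': array([-0.41 , -0.316,  0.182])}
zyaw -0.10131337412761988
```

>>> play_rows(series=[[-0.0001,0,0,0.03,0,0,0],[-0.0001,0,0,0.03,0,0,0],[-0.0001,0,0,0.03,0,0,0],[-0.0001,0,0,0.03,0,0,0]])

```text
clock: 9.0
tcp_pos: [544.3, 73.1, 68.3]
eef_rot: [0.102, 0.7, -0.102, 0.7]
ft_force: [2.0, -0.5, -10.1]
width: 8.7
```

```bash
python3 st.py
```

```text
{'clock': np.float64(9.0), 'joint_positions': array([-0.486,  0.626,  0.483,  1.91 , -0.432,  0.709, -0.036]), 'tcp_pos': array([544.253,  73.144,  68.343]), 'width': np.float64(8.721), 'ft_force': array([  2.018,  -0.485, -10.124]), 'wrist_torque': array([-0.442, -0.382,  0.178])}
zyaw -0.2890718957431353
```

>>> play_rows(series=[[-0.0001,0,0,0.03,0,0,0],[-0.0001,0,0,0.03,0,0,0],[-0.0001,0,0,0.03,0,0,0]])

```text
clock: 9.25
tcp_pos: [544.2, 73.2, 68.5]
eef_rot: [0.15, 0.691, -0.15, 0.691]
ft_force: [1.6, -3.0, -10.5]
width: 8.5
```

```bash
python3 st.py
```

```text
{'clock': np.float64(9.25), 'joint_positions': array([-0.511,  0.634,  0.525,  1.91 , -0.467,  0.719, -0.141]), 'tcp_pos': array([544.248,  73.178,  68.489]), 'width': np.float64(8.523), 'ft_force': array([  1.603,  -3.036, -10.467]), 'wrist_torque': array([-0.5  , -0.343,  1.18 ])}
zyaw -0.42858532250070885
```

Torque has jumped to 1.18 N m, which looks like the stop. I'll confirm with a tiny turn.

>>> play_rows(series=[[0,0,0,0.015,0,0,0]])

```text
clock: 9.33
tcp_pos: [544.2, 73.2, 68.5]
eef_rot: [0.158, 0.689, -0.158, 0.689]
ft_force: [1.9, -2.3, -9.8]
width: 8.6
```

```bash
python3 st.py
```

```text
{'clock': np.float64(9.333), 'joint_positions': array([-0.515,  0.636,  0.532,  1.91 , -0.473,  0.721, -0.158]), 'tcp_pos': array([544.224,  73.203,  68.486]), 'width': np.float64(8.571), 'ft_force': array([ 1.891, -2.315, -9.8  ]), 'wrist_torque': array([-0.562, -0.372,  1.429])}
zyaw -0.4515107814621692
```

The stop is confirmed: torque is 1.43 N m after about 3.24 rad of turn. Next I'll release, rise, and move over the knuckle with the fingers shut.

>>> play_rows(series=[[0,0,0,0,0,0,0.4],[0,0,0,0,0,0,0.4],[0,0,0,0,0,0,0.4],[-0.04,0,0,0,0,0,0.4],[-0.05,0,0,0,0,0,0.4],[-0.05,0,0,0,0,0,0],[0,0.0324,0.0354,0,0,0,0],[0,0.0324,0.0354,0,0,0,0],[0,0.0324,0.0354,0,0,0,0],[0,0.0324,0.0354,0,0,0,0]])

```text
clock: 10.17
tcp_pos: [683.6, 115.0, 174.8]
eef_rot: [0.159, 0.689, -0.158, 0.69]
ft_force: [0.3, -0.1, 0.7]
width: 0.1
```

>>> play_rows(series=[[0,0,0,0.065,0,0,0],[0,0,0,0.065,0,0,0],[0,0,0,0.065,0,0,0],[0,0,0,0.06,0,0,0],[0,0,0,0,0,0,0],[0,0,0,0,0,0,0]])

```text
clock: 10.67
tcp_pos: [682.0, 114.0, 173.7]
eef_rot: [0.292, 0.644, -0.291, 0.644]
ft_force: [-0.7, -0.6, 0.2]
width: -0.3
```

```bash
python3 st.py; python3 - <<'E'
from h import *
import cv2
cv2.imwrite("pics/w3b.png",cv2.resize(imaging.get_image("wrist"),(768,576)))
p=np.array([682,114,137.]);s=telemetry.state();print(delta(p,R.from_quat(s["eef_rot"])))
for q in((544.2,73.2,90),(682,114,135)):print(proj("wrist",np.array(q))*1.5)
E
```

```text
{'clock': np.float64(10.667), 'joint_positions': array([-0.555,  0.744,  0.7  ,  1.392, -0.491,  1.182, -0.65 ]), 'tcp_pos': array([682.045, 114.037, 173.725]), 'width': np.float64(-0.266), 'ft_force': array([-0.727, -0.55 ,  0.232]), 'wrist_torque': array([0.003, 0.   , 0.025])}
zyaw -0.8499076439746845
[ 0.0489 -0.     -0.      0.      0.      0.    ]
[276.29327004 505.94044041]
[379.92895666 332.18909917]
```

View pics/w3b.png

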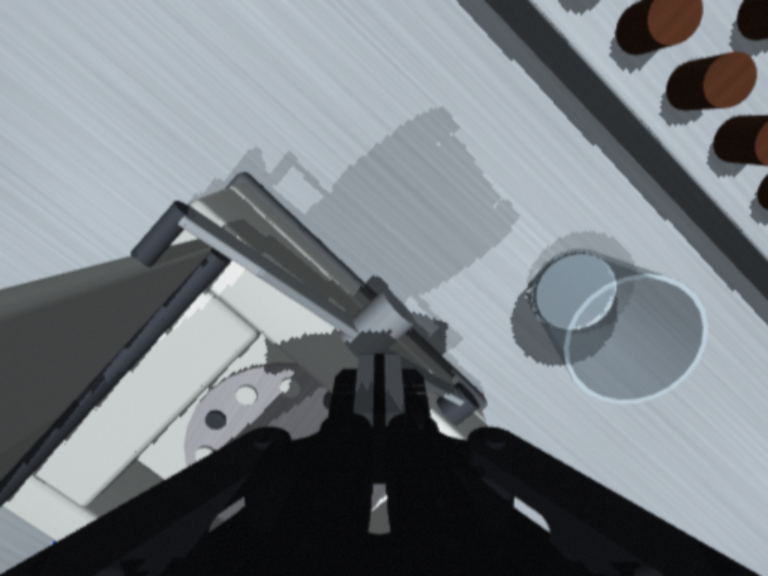

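The pin sits right ahead of the shut fingertips, centred near (382,320) against a prediction of (380,332). I'll descend and press, following its arc.

>>> play_rows(series=[[0.025,0.003,0,0,0,0,0],[0.019,0,0,0,0,0,0],[0.006,0,0,0,0,0,0],[0.003,0,0,0,0,0,0],[0,0,0,0,0,0,0]])

```text
clock: 11.13
tcp_pos: [683.6, 115.8, 134.0]
eef_rot: [0.292, 0.644, -0.292, 0.644]
ft_force: [0.3, -0.3, 1.2]
width: 0.1
```

>>> play_rows(series=[[0.003,0.0007,-0.0008,0,0,0,0],[0.003,0.0007,-0.0008,0,0,0,0]])

```text
clock: 11.3
tcp_pos: [684.4, 116.4, 130.4]
eef_rot: [0.293, 0.643, -0.292, 0.644]
ft_force: [-1.4, 0.6, 3.8]
width: 0.0
```

>>> play_rows(series=[[0.003,0.0007,-0.0008,0,0,0,0],[0.003,0.0007,-0.0008,0,0,0,0],[0.003,0.0007,-0.0008,0,0,0,0]])

```text
clock: 11.55
tcp_pos: [684.4, 119.0, 122.8]
eef_rot: [0.293, 0.643, -0.292, 0.644]
ft_force: [0.3, -1.5, 3.7]
width: 0.0
```

>>> play_rows(series=[[0.003,0.0006,-0.0007,0,0,0,0],[0.003,0.0006,-0.0007,0,0,0,0],[0.003,0.0006,-0.0007,0,0,0,0],[0.003,0.0006,-0.0007,0,0,0,0]])

```text
clock: 11.88
tcp_pos: [684.4, 121.0, 113.6]
eef_rot: [0.293, 0.643, -0.293, 0.644]
ft_force: [1.2, -3.9, 4.7]
width: 0.1
```

>>> play_rows(series=[[0.003,0.0005,-0.0006,0,0,0,0],[0.003,0.0005,-0.0006,0,0,0,0],[0,0,0,0,0,0,0]])

```text
clock: 12.13
tcp_pos: [683.8, 122.5, 108.5]
eef_rot: [0.292, 0.643, -0.293, 0.644]
ft_force: [1.5, -3.5, 2.7]
width: -0.1
```

The stay is broken and pressed about 26 mm, with force around 4 N. I'll rise clear, turn the jaws across the bar, and go over it.

>>> play_rows(series=[[-0.03,0,0,0,0,0,0],[-0.045,-0.0062,0.007,0,0,0,0],[-0.05,-0.0062,0.007,0,0,0,0],[-0.05,-0.0062,0.007,0,0,0,0],[-0.05,-0.0062,0.007,0,0,0,0],[-0.05,-0.0062,0.007,0,0,0,0],[-0.05,0,0,0,0,0,0.5],[-0.05,0,0,0,0,0,0.5],[-0.02,0,0,0.071,0,0,0.5],[0,0,0,0.071,0,0,0.5],[0,0,0,0.071,0,0,0.5],[0,0,0,0.071,0,0,0.5]])

```text
clock: 13.13
tcp_pos: [682.9, 89.3, 404.4]
eef_rot: [0.429, 0.563, -0.429, 0.561]
ft_force: [-0.9, 1.0, -1.1]
width: 42.7
```

>>> play_rows(series=[[0,0,0,0.071,0,0,0.5],[0,0,0,0.071,0,0,0.5],[0,0,0,0.071,0,0,0.5],[0,-0.037,-0.0272,0,0,0,0.5],[0,-0.037,-0.0272,0,0,0,0.5],[0,-0.037,-0.0272,0,0,0,0.5],[0,-0.037,-0.0272,0,0,0,0.5],[0,-0.037,-0.0272,0,0,0,0.5],[0,0,0,0,0,0,0.5],[0,0,0,0,0,0,0.5]])

```text
clock: 13.97
tcp_pos: [549.3, 202.3, 404.4]
eef_rot: [-0.514, -0.487, 0.514, -0.484]
ft_force: [0.1, -1.0, -0.8]
width: 42.6
```

```bash
python3 st.py; python3 - <<'E'
from h import *
import cv2
s=telemetry.state();np.save("s4.npy",s,allow_pickle=True)
cv2.imwrite("pics/w4b.png",cv2.resize(imaging.get_image("wrist"),(768,576)))
for q in((551.6,197,335),):print(proj("wrist",np.array(q),s)*1.5)
E
```

```text
{'clock': np.float64(13.967), 'joint_positions': array([-0.944,  0.506,  1.024,  1.272, -0.428,  1.59 , -1.616]), 'tcp_pos': array([549.299, 202.289, 404.398]), 'width': np.float64(42.617), 'ft_force': array([ 0.068, -1.037, -0.799]), 'wrist_torque': array([-0.002, -0.048, -0.   ])}
zyaw -1.6275818427323487
[391.47591906 299.01451706]
```

View pics/w4b.png

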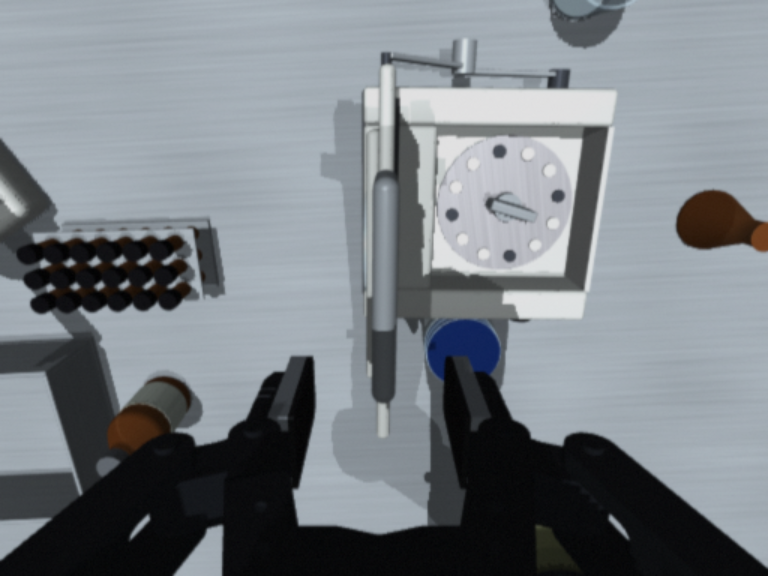

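The wrist view shows the lid about upright with the bar from (386,172) to (384,402), centred at (385,287), between the open jaws.

```bash
python3 - <<'E'
from h import *
s=np.load("s4.npy",allow_pickle=True).item()
f=lambda x,y,z:ray("wrist",(x/1.5,y/1.5),z,s)
a,b=f(386,172,335),f(384,402,335);print(a,b,np.linalg.norm(a-b),(a+b)/2,np.arctan2(*(a-b)[1::-1]))
c=f(385,287,335);c[2]=335-17;print(delta(c,R.from_quat(s["eef_rot"]),s))
E
```

```text
[610.08170861 196.57493296 335.        ] [496.3578966  203.43140794 335.        ] 113.93031496457662 [553.2198026  200.00317045 335.        ] -0.06021769121992758
[0.1152 0.0118 0.0029 0.     0.     0.    ]
```

>>> play_rows(series=[[0.04,0.01,0.003,0,0,0,0.5],[0.04,0,0,0,0,0,0.5],[0.025,0,0,0,0,0,0.5],[0.01,0,0,0,0,0,0.5],[0,0,0,0,0,0,0.3],[0,0,0,0,0,0,0],[0,0,0,0,0,0,0],[0,0,0,0,0,0,0],[0,0,0,0,0,0,0]])

```text
clock: 14.77
tcp_pos: [559.5, 195.8, 320.1]
eef_rot: [0.516, 0.484, -0.515, 0.484]
ft_force: [1.2, 0.3, 1.7]
width: 10.1
```

```bash
python3 st.py; python3 - <<'E'
import numpy as np
# grasp point relative to hinge; closing path in tool rows (tool x down, tool z = -ey)
h=235
a0=np.radians(88.3); N=36
a=np.linspace(a0,np.pi,N+1)
y=120+h*np.cos(a); z=100+h*np.sin(a)-0
for i in range(N): print(i,round((z[i]-z[i+1])/750,4),round((y[i]-y[i+1])/750,4),end=" | ")
E
```

```text
{'clock': np.float64(14.767), 'joint_positions': array([-0.939,  0.551,  1.003,  1.443, -0.465,  1.397, -1.559]), 'tcp_pos': array([559.508, 195.783, 320.077]), 'width': np.float64(10.058), 'ft_force': array([1.213, 0.34 , 1.662]), 'wrist_torque': array([ 0.013, -0.252, -0.086])}
zyaw -1.6338488796929684
0 -0.0001 0.0139 | 1 0.0005 0.0139 | 2 0.0011 0.0139 | 3 0.0017 0.0138 | 4 0.0024 0.0137 | 5 0.003 0.0136 | 6 0.0036 0.0135 | 7 0.0042 0.0133 | 8 0.0048 0.0131 | 9 0.0053 0.0129 | 10 0.0059 0.0126 | 11 0.0065 0.0123 | 12 0.007 0.012 | 13 0.0075 0.0117 | 14 0.008 0.0114 | 15 0.0085 0.011 | 16 0.009 0.0106 | 17 0.0095 0.0102 | 18 0.0099 0.0098 | 19 0.0103 0.0093 | 20 0.0108 0.0089 | 21 0.0111 0.0084 | 22 0.0115 0.0079 | 23 0.0118 0.0073 | 24 0.0121 0.0068 | 25 0.0124 0.0063 | 26 0.0127 0.0057 | 27 0.0129 0.0051 | 28 0.0132 0.0046 | 29 0.0134 0.004 | 30 0.0135 0.0034 | 31 0.0137 0.0028 | 32 0.0138 0.0022 | 33 0.0138 0.0015 | 34 0.0139 0.0009 | 35 0.0139 0.0003 |
```

The bar is gripped. I'll swing the lid along its arc, checking forces.

>>> play_rows(series=[[0.0003,0,0.012,0,0,0,0],[0.0006,0,0.0139,0,0,0,0],[0.0012,0,0.0139,0,0,0,0],[0.0018,0,0.0138,0,0,0,0],[0.0024,0,0.0137,0,0,0,0],[0.003,0,0.0136,0,0,0,0],[0.0036,0,0.0135,0,0,0,0]])

```text
clock: 15.35
tcp_pos: [554.8, 124.7, 309.7]
eef_rot: [0.516, 0.484, -0.515, 0.484]
ft_force: [6.7, 1.2, -6.1]
width: 9.6
```

```bash
cat > lid.py <<'E'
from h import *
s=telemetry.state();print({k:np.round(s[k],2) for k in("clock","joint_positions","tcp_pos","width","ft_force","wrist_torque")})
d=np.array(s["tcp_pos"])-[544.2,73.2,0]; ex=np.array([.998,-.06,0]);ey=np.array([.06,.998,0])
y=d@ey-120;z=d[2]+17-100;print("x'",d@ex,"r",np.hypot(y,z),"deg from shut",180-np.degrees(np.arctan2(z,y)))
E
python3 lid.py
```

```text
{'clock': np.float64(15.35), 'joint_positions': array([-0.86,  0.51,  1.01,  1.53, -0.44,  1.34, -1.44]), 'tcp_pos': array([554.83, 124.7 , 309.68]), 'width': np.float64(9.61), 'ft_force': array([ 6.71,  1.23, -6.13]), 'wrist_torque': array([ 0.64, -1.43,  0.02])}
x' 7.518061370174191 r 236.653435181391 deg from shut 73.30943994018772
```

>>> play_rows(series=[[0.0042,0,0.0133,0,0,0,0],[0.0048,0,0.0131,0,0,0,0],[0.0053,0,0.0129,0,0,0,0],[0.0059,0,0.0126,0,0,0,0],[0.0065,0,0.0123,0,0,0,0],[0.007,0,0.012,0,0,0,0],[0.0075,0,0.0117,0,0,0,0],[0.008,0,0.0114,0,0,0,0],[0.0085,0,0.011,0,0,0,0],[0.009,0,0.0106,0,0,0,0]])

```text
clock: 16.18
tcp_pos: [548.6, 33.9, 258.6]
eef_rot: [-0.515, -0.484, 0.516, -0.484]
ft_force: [5.7, 0.4, 1.0]
width: 9.8
```

```bash
python3 lid.py
```

```text
{'clock': np.float64(16.18), 'joint_positions': array([-0.71,  0.52,  0.98,  1.67, -0.46,  1.21, -1.26]), 'tcp_pos': array([548.57,  33.88, 258.56]), 'width': np.float64(9.78), 'ft_force': array([5.68, 0.4 , 1.02]), 'wrist_torque': array([ 0.5 , -1.09,  0.03])}
x' 6.723534581307323 r 236.84561870935212 deg from shut 47.83634288203308
```

>>> play_rows(series=[[0.0095,0,0.0102,0,0,0,0],[0.0099,0,0.0098,0,0,0,0],[0.0103,0,0.0093,0,0,0,0],[0.0108,0,0.0089,0,0,0,0],[0.0111,0,0.0084,0,0,0,0],[0.0115,0,0.0079,0,0,0,0],[0.0118,0,0.0073,0,0,0,0],[0.0121,0,0.0068,0,0,0,0],[0.0124,0,0.0063,0,0,0,0],[0.0127,0,0.0057,0,0,0,0]])

```text
clock: 17.02
tcp_pos: [544.4, -25.4, 173.9]
eef_rot: [-0.515, -0.484, 0.515, -0.484]
ft_force: [4.7, 0.7, -1.3]
width: 9.8
```

```bash
python3 lid.py
```

```text
{'clock': np.float64(17.02), 'joint_positions': array([-0.56,  0.59,  0.91,  1.8 , -0.54,  1.02, -1.07]), 'tcp_pos': array([544.44, -25.42, 173.94]), 'width': np.float64(9.82), 'ft_force': array([ 4.75,  0.69, -1.31]), 'wrist_torque': array([ 0.55, -0.98, -0.13])}
x' 6.161536815617949 r 236.58903736600445 deg from shut 22.60557380217662
```

>>> play_rows(series=[[0.0129,0,0.0051,0,0,0,0],[0.0132,0,0.0046,0,0,0,0],[0.0134,0,0.004,0,0,0,0],[0.0135,0,0.0034,0,0,0,0],[0.0137,0,0.0028,0,0,0,0],[0.0138,0,0.0022,0,0,0,0],[0.007,0,0.0009,0,0,0,0],[0.007,0,0.0007,0,0,0,0],[0.005,0,0.0003,0,0,0,0],[0.005,0,0.0002,0,0,0,0]])

```text
clock: 17.85
tcp_pos: [543.4, -42.0, 95.6]
eef_rot: [0.515, 0.485, -0.515, 0.484]
ft_force: [3.9, 6.0, -1.0]
width: 9.5
```

```bash
python3 lid.py
```

```text
{'clock': np.float64(17.85), 'joint_positions': array([-0.46,  0.67,  0.81,  1.9 , -0.64,  0.86, -0.95]), 'tcp_pos': array([543.41, -42.02,  95.64]), 'width': np.float64(9.46), 'ft_force': array([ 3.93,  6.02, -0.97]), 'wrist_torque': array([ 1.45, -0.82, -0.06])}
x' 6.1233220734592315 r 235.37493912673864 deg from shut 3.0785241349805403
```

Slow 1.5 mm steps until contact.

>>> play_rows(series=[[0.002,0,0,0,0,0,0],[0.002,0,0,0,0,0,0],[0.002,0,0,0,0,0,0],[0.002,0,0,0,0,0,0]])

```text
clock: 18.18
tcp_pos: [543.6, -42.1, 92.6]
eef_rot: [0.516, 0.485, -0.514, 0.483]
ft_force: [-8.8, 11.6, 48.6]
width: 9.7
```

>>> play_rows(series=[[0.0015,0,0,0,0,0,0],[0.0015,0,0,0,0,0,0]])

```text
clock: 18.35
tcp_pos: [543.6, -42.1, 92.5]
eef_rot: [0.517, 0.485, -0.513, 0.483]
ft_force: [-14.9, 12.5, 65.5]
width: 9.5
```

A firm contact was felt. I'll relieve the push, then inspect before letting go.

>>> play_rows(series=[[-0.006,0,0,0,0,0,0],[0,0,0,0,0,0,0]])

```text
clock: 18.52
tcp_pos: [543.4, -42.1, 93.5]
eef_rot: [0.516, 0.485, -0.514, 0.484]
ft_force: [3.0, 3.5, -1.8]
width: 9.8
```

```bash
python3 lid.py; python3 - <<'E'
from h import *
import cv2
b=imaging.get_image("scene")[120:245,200:335];w=imaging.get_image("wrist");b=cv2.resize(b,None,fy=384/125,fx=384/125,interpolation=cv2.INTER_CUBIC)[:, :400]
cv2.imwrite("pics/x5.png",np.hstack([cv2.resize(b,(385,384)),w])[:, :800] if 0 else np.hstack([cv2.resize(b,(380,360)),cv2.resize(w,(420,360))]))
E
```

```text
{'clock': np.float64(18.52), 'joint_positions': array([-0.46,  0.67,  0.81,  1.9 , -0.65,  0.85, -0.95]), 'tcp_pos': array([543.45, -42.06,  93.55]), 'width': np.float64(9.78), 'ft_force': array([ 3.01,  3.54, -1.82]), 'wrist_torque': array([ 1.15, -0.68, -0.08])}
x' 6.162752874062152 r 235.30696825066417 deg from shut 2.569364769872351
```

View pics/x5.png

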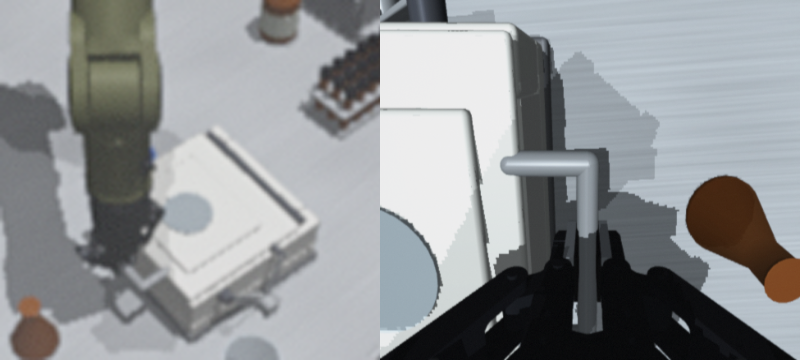

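The lid looks shut: it lies flat on the housing in the scene crop, with the bar in the fingers. I'll set it down with a light push, then release.

>>> play_rows(series=[[0.0015,0,0,0,0,0,0],[0,0,0,0,0,0,0]])

```text
clock: 18.78
tcp_pos: [543.5, -42.1, 93.0]
eef_rot: [0.516, 0.485, -0.514, 0.484]
ft_force: [-2.2, 7.1, 20.0]
width: 9.8
```

>>> play_rows(series=[[0.001,0,0,0,0,0,0],[0,0,0,0,0,0,0]])

```text
clock: 18.95
tcp_pos: [543.5, -42.0, 92.9]
eef_rot: [0.516, 0.485, -0.514, 0.483]
ft_force: [-3.7, 8.4, 27.9]
width: 9.6
```

>>> play_rows(series=[[0,0,0,0,0,0,0.28],[0,0,0,0,0,0,0.28],[0,0,0,0,0,0,0.28],[-0.01,0,0,0,0,0,0.28],[-0.02,0,0,0,0,0,0.28],[-0.03,0,0,0,0,0,0.28],[-0.05,0,0,0,0,0,0.28],[-0.05,0,0,0,0,0,0.28],[-0.05,0,0,0,0,0,0.28],[0,-0.04,0,0,0,0,0.28],[0,-0.04,0,0,0,0,0.28],[0,0,0,0,0,0,0.28]])

```text
clock: 19.95
tcp_pos: [478.4, -40.7, 248.8]
eef_rot: [-0.516, -0.485, 0.517, -0.482]
ft_force: [0.0, -0.3, -0.4]
width: 23.6
```

```bash
python3 st.py; python3 - <<'E'
from h import *
import cv2
b=imaging.get_image("scene")[120:245,200:335];w=imaging.get_image("wrist")
s=telemetry.state()
cv2.imwrite("pics/x6.png",np.hstack([cv2.resize(b,(380,360),interpolation=cv2.INTER_CUBIC),cv2.resize(w,(420,360))]))
P=lambda x,y,z:np.array([544.2+.998*x+.06*y,73.2-.06*x+.998*y,z])
sc=np.array([420/512,360/384])
for z in(104,108,112):print(z,[(proj("wrist",P(x,-115,z),s)*sc+[380,0]).round(1) for x in(-50,0,50)])
E
```

```text
{'clock': np.float64(19.95), 'joint_positions': array([-0.666,  0.413,  1.022,  1.844, -0.394,  1.109, -1.137]), 'tcp_pos': array([478.408, -40.702, 248.766]), 'width': np.float64(23.613), 'ft_force': array([ 0.032, -0.34 , -0.436]), 'wrist_torque': array([-0.021,  0.056, -0.029])}
zyaw -1.6369014090880334
104 [array([586.7, 159.3]), array([586.6, 107.7]), array([586.4,  50.1])]
108 [array([586.7, 160.3]), array([586.5, 108.1]), array([586.4,  49.7])]
112 [array([586.7, 161.4]), array([586.5, 108.5]), array([586.4,  49.2])]
```

View pics/x6.png

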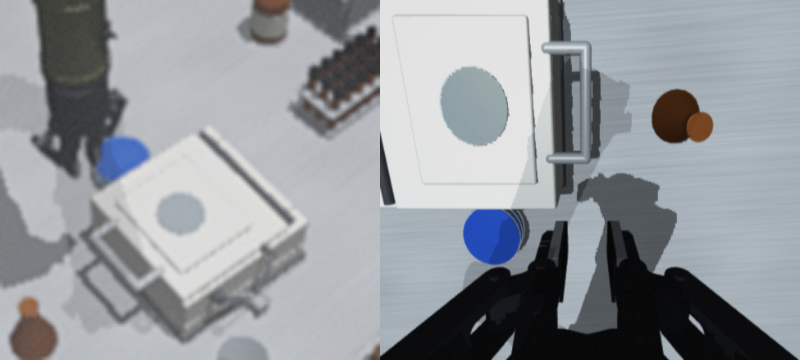

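The lid lies flat, and the bar shows at (587,47–158), as predicted for shut. The dishes, flask and other items stand as before. I'm handing in.

```bash
python3 -c "
from cell import workorder;print(workorder.job_done())"
```

```text
the job is handed in; nothing more can be done
None
```

The centrifuge is set for the night, in the order asked. It took about 20 s of the 72 s allowed.

- **Rotor nut:** I turned it clockwise about 3.24 rad. It dragged at a steady 0.18 N m until the end stop, where torque jumped to 1.2–1.4 N m. I stopped there and let go.
- **Lid stay:** I pressed the knuckle down about 26 mm at around 4 N (peak about 6 N), and the stay broke. The wrist picture then showed the lid standing near upright.
- **Lid:** I held it by its bar along the whole arc, set it down under a light push and released it.

**Last checks:** The pictures show the lid flat on the housing, with the bar within a pixel or two of where it should be when shut. The gripper is touching nothing. The dishes, flask, beaker, bottle and tube rack look unmoved; I did not check the tip box and stain jar again, but the arm never went near them.

**Two things did not go perfectly:**
- The downward push on the lid reached about 65 N at the wrist on first contact. That is under the 120 N limit, but I eased it off straight away.
- At contact the arm's position put the bar about 3–5 mm higher than its stated shut height. I put this down to the bar slipping in the fingers, since the final picture agrees with the lid being shut.

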